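# Check the stickers under two tea boxes and sort out the old one

### The arm

A 7-joint arm with a two-finger parallel gripper is mounted at the origin on a cart in front of the work surface, level with it; the furniture and walls round the work are solid. World frame = base frame: x ahead of the robot, y to its left, z up, the work surface at z = 0. Lengths are in m, angles in rad, forces in N, time in s.
With the tool pointing down it reaches from about 0.4 to 0.85 m from the base axis. Payload 10.4 kg.
Tool frame: the origin (TCP) lies midway between the tips of the shut fingers; the grasp point (between the pads) lies 19 mm behind it; z points along the fingers, y is the line along which they close (so a half turn about z gives the same grasp; the last joint's range is limited). The gripper opens to 85 mm and grips with 20 to 120 N. Pads are 22 mm wide; open, the fingers measure 114 mm over their backs; the gripper's body (76 mm by 85 mm) begins 54 mm behind the grasp point. The pads swing forward as they close: fully open they stand 13 mm farther back than shut.
Start: joints at [-1.198, 0.332, -0.065, 1.46, 0.022, 1.35, -0.088], TCP at [0.241, 0.577, 0.231] pointing down, gripper open.
Joint ranges: [-2.6, 2.6], [-0.5, 2.12], [-1.47, 1.34], [0.16, 2.42], [-1.27, 4.41], [0.06, 2.06], [-2.6, 2.6]. Speed limits (rad/s): [2.22, 2.22, 2.79, 2.79, 3.14, 3.14, 3.14].

### API

Orientations are given as a 3x3 rotation matrix whose columns are the frame's x, y, z axes.
In Python, from workcell import r gives the robot as it stands.
- The arm moves only by the tool servo_tool, never from a script. Its argument "series" is a list of rows, each an object with "jaw": the closure, from 0 (fully open) to 1 (shut); "xyz": the shift along the tool's x, y, z in m, a list of three; "twist": the turn about the tool's z in degrees. In form: [{"jaw": jaw, "xyz": [dx, dy, dz], "twist": twist}, ...]. A call has 1 to 12 rows; each row is the pose to reach, as a shift and turn from the pose commanded when the call began, along the tool's axes at that moment; what a row does not reach only later rows make up. A row lasts 1/12 s, in which the tool goes at most 41.7 mm and 7.16 degrees, less where a joint would pass 70% of its speed; a pose out of reach is approached as far as the arm can. A call with a gripper value outside its range is refused whole. The fingers move at their own pace and stop on an object; "newtons" is the grip in N (left out, the last holds). Time passes only in rows, so rows that repeat a pose let the fingers close. It gives the time, the measured TCP pose, the force, the opening and the grip force at its end, in the units of the state.
- r.observe(): the state, without advancing time (a new reading comes with each control period).
- r.camera(name): name is "side" or "top" or "wrist"; returns (picture, depth): 420x560x3 uint8, red, green, blue; 420x560 float32, m along the optical axis (not along the pixel's ray), 0 where there is no reading.
- r.camera_info(name): a dict with "camera_matrix" (3x3 intrinsics, pixels), "R" (3x3) and "t" (3): a world point X has camera coordinates R X + t; the wrist camera has in their place "hand_eye" (4x4, takes a point from camera to tool coordinates, whose origin is the TCP and whose axes are the flange's). Camera axes: x right, y down, z forward; pixel columns grow to the right and rows downward; lengths in m; the calibration is good to about 2 mm. The wrist camera is an equidistant fisheye: a pixel r from the principal point sees the ray r / f radians off the axis. A picture is of the moment at which its call begins: read the wrist's pose just before it. camera_info takes no time and is no camera call.
- r.finish_job(): hands the job in; it is judged then, once.
The state is a dict: "time": time; "joint_positions": joint angles; "qd": joint speeds; "joint_efforts": joint torques, N m; "tool_pos": TCP position; "tool_rot": TCP orientation; "wrist_force": force on the tool from outside, world axes, zero at the start; "ft_torque": the same for the moment, N m; "grip_width": opening from 0.0 (shut) to 1.0 (fully open); "grasp_force": force on a finger pad.
Only numpy, scipy, OpenCV 4.12 (cv2) and the standard library are available. Lean on these libraries where they do the work, as an engineer would, in place of code of your own. Each camera call takes 0.05 s, during which the arm holds its last target. There are 200 camera calls.

### The job

Two tea boxes that look alike stand on end on the worktop; each has a round coloured sticker hidden under its foot, red on the out-of-date box and green on the good one. First tip both boxes over away from you, so that each lies on the worktop with its foot facing the front edge and the sticker can be read, and let go of them. Then lay the box with the red sticker flat on the black tray, inside the rim, and leave the green one lying on the worktop; mind the wall cabinet above.

Things in the scene. Friction and masses are not known exactly. Their poses are not given: they have to be found in the camera images.
- tea_red: Black tea box, 0.2 kg, stands on end: 142 mm tall, 72 deep (its x), 64 wide (its y). Origin: centre of the box; z up from the foot, x roughly away from the robot at the start. Red sticker, 44 mm across, under the foot (z = -71 mm). The two boxes change places from run to run. Pushed along its x at 100 mm or higher it tips over its foot's far edge and then lies 72 high, 64 wide, 142 long.
- tea_green: The other tea box, alike in looks, size, origin and axes, with a round green sticker under the foot.
- tray: Fixed black tray, 280 mm (its x) by 400 mm (its y), rim 22 mm high and 10 mm thick, floor 6 mm above the worktop. The origin is the centre of its underside, z up. Its x points roughly away from the robot.
- front (a point): A fixed point near the front edge of the worktop, in front of the boxes, 36 mm above the surface. A tipped box lies with its foot on this side. (The wall cabinet overhead begins 0.62 m ahead of the robot's base, 0.45 m above the worktop: over the tipped boxes keep the tool low, lifting by about 70 mm.)
There are look-alikes about, which are no part of the job. Leave any purple look-alike of the tea_red alone.

How it is judged:
On the way:
1. both tea boxes lie on the worktop, let go, each with its foot towards the front edge (angle between tea_red's own z axis and vertical between 1.4 and 1.74 rad and angle between tea_green's own z axis and vertical between 1.4 and 1.74 rad and height (world z) of each of tea_red, tea_green below 0.05 m and z of front in the frame of tea_red below -0.03 m and z of front in the frame of tea_green below -0.03 m and contact force between tea_red and tray below 0.1 N and contact force between each of tea_red, tea_green and the arm below 0.1 N and contact force between each of tea_red, tea_green and the fingers below 0.1 N), for 0.2 s.
At the end, for the whole second after the job is handed in: The red-stickered box lies on the tray, its long axis level within 10 degrees, its centre within 75 mm (tray x) and 140 mm (tray y) of the tray's centre, at rest; the green-stickered box lies on the worktop, level within 10 degrees, off the tray, at rest (angle between tea_red's own z axis and vertical between 1.4 and 1.74 rad and x of tea_red in the frame of tray between -0.075 and 0.075 m and y of tea_red in the frame of tray between -0.14 and 0.14 m and height (world z) of tea_red below 0.055 m and contact force between tea_red and tray above 0.3 N and linear speed of each of tea_red, tea_green below 0.02 m/s and angle between tea_green's own z axis and vertical between 1.4 and 1.74 rad and height (world z) of tea_green between 0.02 and 0.05 m and contact force between tea_green and tray below 0.1 N); the robot touches nothing.
It also fails if it takes over 51 s, if anything falls off the work surface, if the arm or the gripper's body presses on something with over 40 N, if the wrist force passes 120 N, or if a joint passes its speed limit or range.

## Working session

There is one attempt and no reset: what is moved stays moved. The work goes in short steps, Python scripts to look and compute and a tool call to move; the robot and the scene stay as the last step left them, time stands still between calls to the robot, and variables do not carry over. Pictures are saved under pics/ and viewed, at most 10 in all, crops included, and the job is handed in when it is done.

Besides the shell and the picture viewer there is one more tool, called after ">>>" by a JSON object that holds its "name" and its "arguments", one argument or row to a line. servo_tool: Moves the arm, as the interface text tells. Its arguments: {"type":"object","properties":{"series":{"type":"array","items":{"type":"object","properties":{"jaw":{"type":"number"},"xyz":{"type":"array","items":{"type":"number"}},"twist":{"type":"number"}}}},"newtons":{"type":"number"}},"required":["series"]}

```bash
mkdir -p pics
cat > h.py <<'E'
import numpy as np, cv2
from workcell import r
def cloud(name):
    im,d=r.camera(name); c=r.camera_info(name)
    K=np.array(c["camera_matrix"]);R=np.array(c["R"]);t=np.array(c["t"])
    v,u=np.mgrid[:420,:560]
    P=np.stack([(u-K[0,2])/K[0,0]*d,(v-K[1,2])/K[1,1]*d,d],-1)
    return im,d,(P-t)@R
E
python3 - <<'E'
from h import *
s=r.observe();print(s["time"],s["tool_pos"],np.round(s["tool_rot"],3))
ims=[]
for n in("top","side"):
    im,d,X=cloud(n);np.savez(n,im=im,X=X,d=d);ims.append(im)
    cv2.imwrite(f"pics/{n}.png",im[:,:,::-1])
    c=r.camera_info(n);print(n,-np.array(c["R"]).T@c["t"])
E
```

```text
0.0 [0.24083921 0.57632686 0.23051626] [[-0.923  0.386 -0.   ]
 [ 0.386  0.923 -0.001]
 [-0.    -0.001 -1.   ]]
top [0.31984807 0.07474846 1.51082969]
side [ 0.18875741 -0.99793272  0.97401816]
```

View pics/top.png

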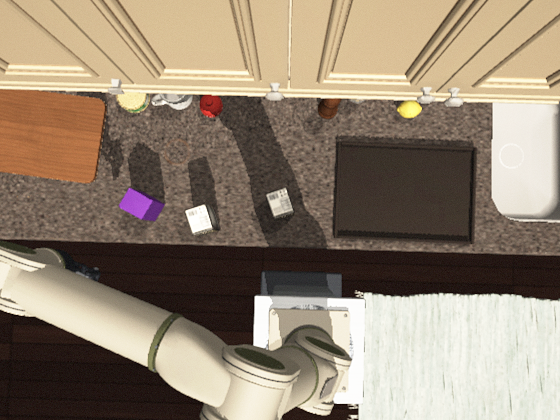

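View pics/side.png

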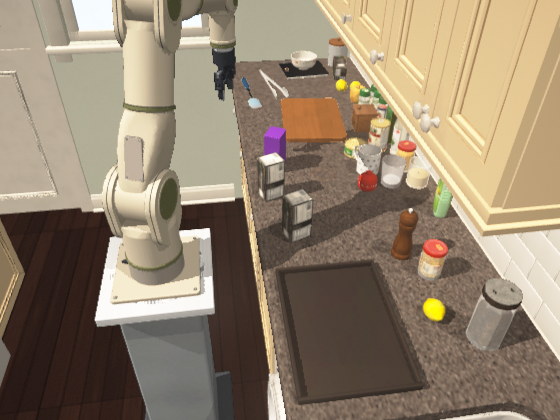

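The top view shows two pale box tops at (200,219) and (279,203), the purple look-alike at (141,204) and the tray at (404,190). The two pale boxes are at (271,176) and (297,216) in the side view. I'll measure those two and the tray next.

Run:
```python
from h import *
T=np.load("top.npz");X=T["X"]
for n,(u,v) in dict(A=(200,219),B=(279,203),purple=(141,204)).items():
    m=np.zeros((420,560),bool);m[v-25:v+25,u-25:u+25]=1
    m&=(X[...,2]>.13)&(X[...,2]<.155)
    p=X[m];rc=cv2.minAreaRect((p[:,:2]*1000).astype(np.float32));print(n,m.sum(),rc,np.median(p[:,2]))
    print(np.round(cv2.boxPoints(rc)))
m=(X[...,2]>.015)&(X[...,2]<.035)&(X[...,1]<-.1)&(X[...,1]>-.75)&(X[...,0]<.72)
p=X[m];rc=cv2.minAreaRect((p[:,:2]*1000).astype(np.float32));print("tray",m.sum(),rc)
# other obstacles near boxes, above table
m=(X[...,2]>.03)&(X[...,2]<.4)&(X[...,0]>.3)&(X[...,0]<.9)&(X[...,1]>-.1)&(X[...,1]<.7)
k,l,st,ce=cv2.connectedComponentsWithStats(m.astype(np.uint8))
for i in range(1,k):
    if st[i,4]>40:q=X[l==i];print(st[i],np.round(q.min(0),3),np.round(q.max(0),3))
print("edge x",[np.round(X[v,240],3) for v in(235,240,243,246,250)])
```

```text
A 623 ((358.4845886230469, 303.7704772949219), (73.41221618652344, 60.138240814208984), 19.411508560180664) 0.14061856669325276
[[314. 320.]
 [334. 263.]
 [403. 288.]
 [383. 344.]]
B 611 ((408.38616943359375, 92.34007263183594), (73.41187286376953, 58.593746185302734), 20.132652282714844) 0.14022791128212694
[[364. 107.]
 [384.  52.]
 [453.  77.]
 [433. 132.]]
purple 638 ((397.0111389160156, 473.1520690917969), (75.82432556152344, 59.764549255371094), 63.608062744140625) 0.14050471324648628
[[353. 452.]
 [407. 426.]
 [441. 494.]
 [387. 520.]]
tray 1297 ((305.5118408203125, -283.37286376953125), (828.7405395507812, 366.5935974121094), 0.002594954567030072)
[117  92  30  18 403] [0.671 0.485 0.03 ] [0.722 0.571 0.045]
[152  93  39  14 285] [0.682 0.36  0.03 ] [0.719 0.462 0.095]
[200  94  23  22 383] [0.662 0.269 0.03 ] [0.72  0.332 0.07 ]
[319  98  23  18 300] [ 0.67  -0.062  0.03 ] [ 0.711 -0.009  0.161]
[119 187  44  33 887] [0.356 0.426 0.03 ] [0.438 0.52  0.15 ]
[266 187  29  33 657] [0.367 0.053 0.034] [0.45  0.13  0.149]
[185 203  34  33 781] [0.317 0.264 0.034] [0.401 0.342 0.15 ]
edge x [array([ 0.32 ,  0.207, -0.002]), array([ 0.305,  0.207, -0.005]), array([0.297, 0.206, 0.004]), array([ 0.269,  0.284, -0.896]), array([ 0.251,  0.283, -0.898])]
```

Run:
```python
import cv2
a=cv2.imread("pics/top.png")[170:250,110:310]
b=cv2.imread("pics/side.png")[120:250,240:340]
a=cv2.resize(a,(480,192));b=cv2.resize(b,(300,390))
import numpy as np
o=np.zeros((390,790,3),np.uint8);o[:192,:480]=a;o[:,485:785]=b;cv2.imwrite("pics/crop.png",o)
```

```text
(no output)
```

View pics/crop.png

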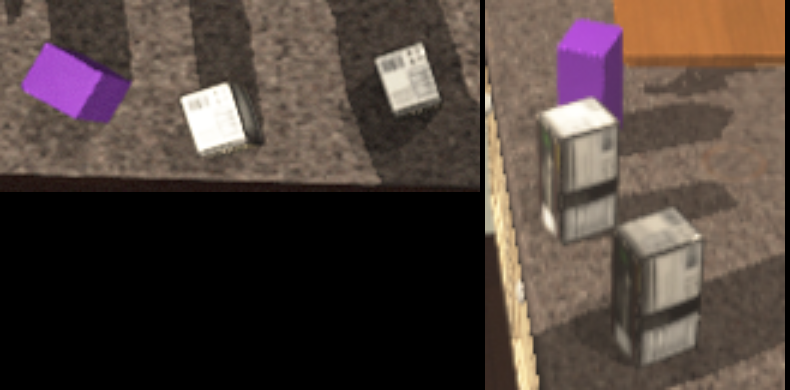

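Candidates: A at (200,219) and B at (279,203) are the identical pale tea boxes. The purple one at (141,204) is excluded. Both pale boxes have a yaw of about 19.5°. Next I move behind A with the jaw shut.

>>> {"name": "servo_tool", "arguments": {
  "series": [
    {"jaw":1,"xyz":[-0.02,-0.032,0],"twist":-7},
    {"jaw":1,"xyz":[-0.04,-0.065,0],"twist":-14},
    {"jaw":1,"xyz":[-0.06,-0.098,0],"twist":-21},
    {"jaw":1,"xyz":[-0.08,-0.13,0],"twist":-28},
    {"jaw":1,"xyz":[-0.1,-0.163,0],"twist":-35},
    {"jaw":1,"xyz":[-0.12,-0.196,0],"twist":-42},
    {"jaw":1,"xyz":[-0.14,-0.228,0],"twist":-42},
    {"jaw":1,"xyz":[-0.157,-0.258,0],"twist":-42},
    {"jaw":1,"xyz":[-0.157,-0.258,0],"twist":-42},
    {"jaw":1,"xyz":[-0.157,-0.258,0.04],"twist":-42},
    {"jaw":1,"xyz":[-0.157,-0.258,0.08],"twist":-42},
    {"jaw":1,"xyz":[-0.157,-0.258,0.119],"twist":-42}
  ]
}}

```text
time: 1.1
tool_pos: [0.2864, 0.2781, 0.1113]
tool_rot: [[-0.944, -0.33, 0.001], [-0.33, 0.944, 0.002], [-0.002, 0.001, -1.0]]
wrist_force: [0.1, 0.8, -1.0]
grip_width: -0.001
grasp_force: 0.0
```

```bash
cat >> h.py <<'E'
def to(p,yaw):
    "shift/twist in tool axes to bring TCP to p with tool x at world yaw (mod 180)"
    s=r.observe();R=np.array(s["tool_rot"]);q=np.array(s["tool_pos"])
    y=np.degrees(np.arctan2(R[1,0],R[0,0]));d=(yaw-y+90)%180-90
    print("t",round(s["time"],2),"at",np.round(q,3),"yaw",round(y,1),"tilt",round(R[2,2],3),"shift",np.round(R.T@(np.array(p)-q),3),"twist",round(-d,1))
E
python3 - <<'E'
from h import *
to([.286,.278,.112],19.5); to([.404,.32,.105],19.5)
T=np.load("top.npz");c=r.camera_info("top")
im=T["im"];m=(im.max(2)<60).astype(np.uint8);m[:,:325]=0;m[:125]=0;m[:,485:]=0;m[246:]=0
k,l,st,ce=cv2.connectedComponentsWithStats(m);i=1+st[1:,4].argmax()
rc=cv2.boxPoints(cv2.minAreaRect(np.argwhere(l==i)[:,::-1].astype(np.float32)));print(rc)
K=np.array(c["camera_matrix"]);R=np.array(c["R"]);C=-R.T@c["t"]
for u,v in list(rc)+[rc.mean(0)]:
    d=R.T@np.linalg.solve(K,[u,v,1]);print(np.round(C+d*(.022-C[2])/d[2],3))
E
```

```text
t 1.1 at [0.286 0.278 0.111] yaw -160.7 tilt -1.0 shift [ 0.     0.    -0.001] twist -0.2
t 1.1 at [0.286 0.278 0.111] yaw -160.7 tilt -1.0 shift [-0.125  0.001  0.006] twist -0.2
[[331.7061  236.8973 ]
 [336.014   140.68721]
 [476.0616  146.958  ]
 [471.7537  243.16808]]
[ 0.322 -0.057  0.022]
[ 0.599 -0.062  0.022]
[ 0.593 -0.464  0.022]
[ 0.317 -0.455  0.022]
[ 0.457 -0.26   0.022]
```

>>> {"name": "servo_tool", "arguments": {
  "series": [
    {"jaw":1,"xyz":[-0.015,0,0],"twist":0},
    {"jaw":1,"xyz":[-0.027,0,0],"twist":0},
    {"jaw":1,"xyz":[-0.037,0,0],"twist":0},
    {"jaw":1,"xyz":[-0.047,0,0],"twist":0},
    {"jaw":1,"xyz":[-0.057,0,0],"twist":0},
    {"jaw":1,"xyz":[-0.067,0,0],"twist":0},
    {"jaw":1,"xyz":[-0.077,0,0],"twist":0},
    {"jaw":1,"xyz":[-0.085,0,0],"twist":0},
    {"jaw":1,"xyz":[-0.093,0,0],"twist":0},
    {"jaw":1,"xyz":[-0.1,0,0],"twist":0},
    {"jaw":1,"xyz":[-0.105,0,0],"twist":0},
    {"jaw":1,"xyz":[-0.11,0,0],"twist":0}
  ]
}}

```text
time: 2.1
tool_pos: [0.3906, 0.3146, 0.1122]
tool_rot: [[-0.944, -0.331, -0.0], [-0.331, 0.944, -0.0], [0.0, -0.0, -1.0]]
wrist_force: [-0.8, -0.7, -0.7]
grip_width: -0.002
grasp_force: 0.0
```

```bash
cat >> h.py <<'E'
def boxes(lo,hi):
    im,d,X=cloud("top")
    m=(X[...,2]>lo)&(X[...,2]<hi)&(X[...,0]>.3)&(X[...,0]<.66)&(X[...,1]>-.1)&(X[...,1]<.42)
    k,l,st,ce=cv2.connectedComponentsWithStats(m.astype(np.uint8))
    for i in range(1,k):
        if st[i,4]>100:
            q=X[l==i];rc=cv2.minAreaRect((q[:,:2]*1000).astype(np.float32))
            print(st[i],np.round(np.array(rc[0])),np.round(rc[1]),round(rc[2],1),"z",np.round(np.percentile(q[:,2],[5,50,95]),3))
    return im
E
python3 - <<'E'
from h import *
im=boxes(.05,.16);cv2.imwrite("pics/t2.png",im[:,:,::-1]);to([.352-.03,.072-.01,.112],20)
E
```

```text
[176 156  33  42 655] [472. 340.] [120.  59.] 20.2 z [0.064 0.072 0.078]
[266 187  29  33 655] [408.  92.] [74. 62.] 19.0 z [0.123 0.14  0.145]
t 2.15 at [0.391 0.315 0.112] yaw -160.7 tilt -1.0 shift [ 0.149 -0.216  0.   ] twist -0.7
```

>>> {"name": "servo_tool", "arguments": {
  "series": [
    {"jaw":1,"xyz":[0.02,0,-0.035],"twist":0},
    {"jaw":1,"xyz":[0.04,-0.02,-0.06],"twist":0},
    {"jaw":1,"xyz":[0.07,-0.045,-0.07],"twist":0},
    {"jaw":1,"xyz":[0.09,-0.08,-0.07],"twist":0},
    {"jaw":1,"xyz":[0.115,-0.11,-0.07],"twist":0},
    {"jaw":1,"xyz":[0.125,-0.145,-0.07],"twist":0},
    {"jaw":1,"xyz":[0.125,-0.18,-0.07],"twist":0},
    {"jaw":1,"xyz":[0.125,-0.217,-0.07],"twist":0},
    {"jaw":1,"xyz":[0.125,-0.217,-0.07],"twist":0},
    {"jaw":1,"xyz":[0.125,-0.217,-0.07],"twist":0}
  ]
}}

```text
time: 2.98
tool_pos: [0.3442, 0.0673, 0.1825]
tool_rot: [[-0.945, -0.328, 0.0], [-0.328, 0.945, 0.001], [-0.001, 0.001, -1.0]]
wrist_force: [0.1, 1.0, 0.3]
grip_width: -0.001
grasp_force: 0.0
```

Run:
```python
from h import *
to([.345,.069,.112],19.5);print(np.round(r.observe()["joint_positions"],2))
```

```text
t 2.98 at [0.344 0.067 0.182] yaw -160.9 tilt -1.0 shift [-0.001  0.001  0.071] twist -0.4
[-0.7  -0.3   0.32  2.19  0.1   1.24  1.48]
```

>>> {"name": "servo_tool", "arguments": {
  "series": [
    {"jaw":1,"xyz":[0,0,0.025],"twist":0},
    {"jaw":1,"xyz":[0,0,0.05],"twist":0},
    {"jaw":1,"xyz":[0,0,0.071],"twist":0},
    {"jaw":1,"xyz":[0,0,0.071],"twist":0}
  ]
}}

```text
time: 3.32
tool_pos: [0.3415, 0.0684, 0.1082]
tool_rot: [[-0.943, -0.332, -0.005], [-0.332, 0.943, -0.002], [0.006, -0.001, -1.0]]
wrist_force: [-0.8, -1.5, -1.1]
grip_width: -0.001
grasp_force: 0.0
```

Good. Now I push B over; contact is about 22 mm ahead.

>>> {"name": "servo_tool", "arguments": {
  "series": [
    {"jaw":1,"xyz":[-0.012,0,0],"twist":0},
    {"jaw":1,"xyz":[-0.022,0,0],"twist":0},
    {"jaw":1,"xyz":[-0.032,0,0],"twist":0},
    {"jaw":1,"xyz":[-0.042,0,0],"twist":0},
    {"jaw":1,"xyz":[-0.052,0,0],"twist":0},
    {"jaw":1,"xyz":[-0.062,0,0],"twist":0},
    {"jaw":1,"xyz":[-0.072,0,0],"twist":0},
    {"jaw":1,"xyz":[-0.08,0,0],"twist":0},
    {"jaw":1,"xyz":[-0.088,0,0],"twist":0},
    {"jaw":1,"xyz":[-0.095,0,0],"twist":0},
    {"jaw":1,"xyz":[-0.1,0,0],"twist":0},
    {"jaw":1,"xyz":[-0.104,0,0],"twist":0}
  ]
}}

```text
time: 4.32
tool_pos: [0.4426, 0.1031, 0.1114]
tool_rot: [[-0.944, -0.331, -0.0], [-0.331, 0.944, 0.0], [0.0, 0.0, -1.0]]
wrist_force: [-1.0, 0.6, 0.2]
grip_width: 0.003
grasp_force: 0.0
```

Run:
```python
from h import *
im=boxes(.05,.16);to([.30,.17,.3],19.5)
im,d=r.camera("wrist");cv2.imwrite("pics/w1.png",im[:,:,::-1])
```

```text
[251 139  24  20 299] [563. 147.] [40. 60.] 18.8 z [0.066 0.072 0.076]
[ 176  156   35   54 1120] [463. 337.] [141.  61.] 18.5 z [0.064 0.072 0.077]
t 4.37 at [0.443 0.103 0.111] yaw -160.7 tilt -1.0 shift [ 0.113  0.11  -0.189] twist -0.2
```

View pics/w1.png

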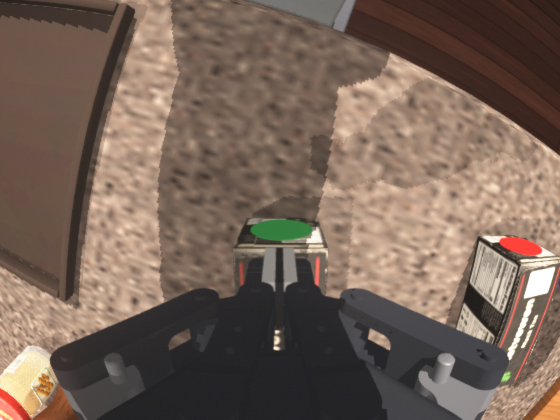

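The wrist view shows the green sticker at (282,230), on B right below the tool, and the red one at (520,246) on the box to the right. The tray is at the left of the picture (−y), so right is +y, and the red box is A at about (0.463, 0.337).

>>> {"name": "servo_tool", "arguments": {
  "series": [
    {"jaw":1,"xyz":[0,0,-0.04],"twist":0},
    {"jaw":0,"xyz":[-0.015,0.035,-0.04],"twist":0},
    {"jaw":0,"xyz":[-0.03,0.07,-0.04],"twist":0},
    {"jaw":0,"xyz":[-0.045,0.105,-0.04],"twist":0},
    {"jaw":0,"xyz":[-0.06,0.14,-0.04],"twist":0},
    {"jaw":0,"xyz":[-0.078,0.175,-0.04],"twist":0},
    {"jaw":0,"xyz":[-0.096,0.214,-0.04],"twist":0},
    {"jaw":0,"xyz":[-0.096,0.214,-0.04],"twist":0},
    {"jaw":0,"xyz":[-0.096,0.214,-0.04],"twist":0}
  ]
}}

```text
time: 5.17
tool_pos: [0.4608, 0.3389, 0.1506]
tool_rot: [[-0.942, -0.335, -0.001], [-0.335, 0.942, -0.0], [0.001, -0.0, -1.0]]
wrist_force: [-1.5, -1.1, -1.3]
grip_width: 0.999
grasp_force: 0.0
```

Run:
```python
from h import *
im=boxes(.05,.1)
to([.463,.337,.02],19)
im,d=r.camera("wrist");cv2.imwrite("pics/w2.png",im[:,:,::-1])
```

```text
[ 251  139   35   54 1101] [515. 130.] [142.  61.] 20.3 z [0.066 0.072 0.077]
[197 177  14  26 119] [442. 309.] [72. 18.] 18.1 z [0.052 0.071 0.077]
t 5.22 at [0.461 0.337 0.151] yaw -160.6 tilt -1.0 shift [-0.002 -0.     0.131] twist 0.4
```

View pics/w2.png

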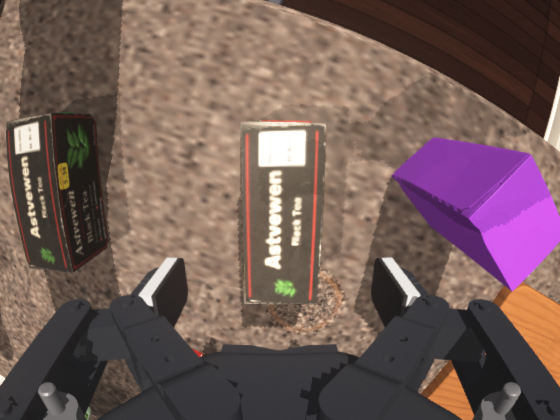

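The view from above shows the red-stickered box centred between the pads (u≈283, pad midpoint 281). The purple box at (480,200) is clear of the fingers. Descend and grip.

>>> {"name": "servo_tool", "arguments": {
  "series": [
    {"jaw":0,"xyz":[-0.002,0,0.035],"twist":0},
    {"jaw":0,"xyz":[-0.002,0,0.07],"twist":0},
    {"jaw":0,"xyz":[-0.002,0,0.1],"twist":0},
    {"jaw":0,"xyz":[-0.002,0,0.128],"twist":0},
    {"jaw":0,"xyz":[-0.002,0,0.128],"twist":0},
    {"jaw":1,"xyz":[-0.002,0,0.128],"twist":0},
    {"jaw":1,"xyz":[-0.002,0,0.128],"twist":0},
    {"jaw":1,"xyz":[-0.002,0,0.128],"twist":0},
    {"jaw":1,"xyz":[-0.002,0,0.128],"twist":0},
    {"jaw":1,"xyz":[-0.002,0,0.128],"twist":0}
  ],
  "newtons": 40
}}

```text
time: 6.1
tool_pos: [0.465, 0.3377, 0.0256]
tool_rot: [[-0.944, -0.331, 0.002], [-0.331, 0.944, 0.002], [-0.003, 0.001, -1.0]]
wrist_force: [-1.3, -2.3, 7.1]
grip_width: 0.741
grasp_force: 45.9
```

>>> {"name": "servo_tool", "arguments": {
  "series": [
    {"jaw":1,"xyz":[0,0,-0.025],"twist":0},
    {"jaw":1,"xyz":[0.01,0,-0.05],"twist":0},
    {"jaw":1,"xyz":[0.03,0,-0.075],"twist":0},
    {"jaw":1,"xyz":[0.05,0,-0.1],"twist":0},
    {"jaw":1,"xyz":[0.06,0,-0.12],"twist":0},
    {"jaw":1,"xyz":[0.07,-0.025,-0.12],"twist":0},
    {"jaw":1,"xyz":[0.085,-0.06,-0.12],"twist":0},
    {"jaw":1,"xyz":[0.1,-0.095,-0.12],"twist":0},
    {"jaw":1,"xyz":[0.115,-0.13,-0.12],"twist":0},
    {"jaw":1,"xyz":[0.13,-0.165,-0.12],"twist":0},
    {"jaw":1,"xyz":[0.142,-0.2,-0.12],"twist":0},
    {"jaw":1,"xyz":[0.152,-0.23,-0.12],"twist":0}
  ]
}}

```text
time: 7.1
tool_pos: [0.3961, 0.0674, 0.144]
tool_rot: [[-0.944, -0.33, 0.001], [-0.33, 0.944, 0.002], [-0.002, 0.001, -1.0]]
wrist_force: [1.0, 0.5, -2.8]
grip_width: 0.743
grasp_force: 45.6
```

Run:
```python
from h import *
to([.457,-.26,.145],19.5);s=r.observe();print(s["grip_width"],s["grasp_force"],np.round(s["joint_positions"],2))
```

```text
t 7.1 at [0.396 0.067 0.144] yaw -160.7 tilt -1.0 shift [ 0.05  -0.329 -0.001] twist -0.2
0.7425965359761936 45.599541664123535 [-0.74 -0.13  0.43  2.14  0.06  1.12  1.57]
```

>>> {"name": "servo_tool", "arguments": {
  "series": [
    {"jaw":1,"xyz":[0.005,-0.033,0],"twist":0},
    {"jaw":1,"xyz":[0.01,-0.066,0],"twist":0},
    {"jaw":1,"xyz":[0.015,-0.1,0],"twist":0},
    {"jaw":1,"xyz":[0.02,-0.133,0],"twist":0},
    {"jaw":1,"xyz":[0.025,-0.166,0],"twist":0},
    {"jaw":1,"xyz":[0.03,-0.2,0],"twist":0},
    {"jaw":1,"xyz":[0.035,-0.233,0],"twist":0},
    {"jaw":1,"xyz":[0.04,-0.266,0],"twist":0},
    {"jaw":1,"xyz":[0.045,-0.3,0],"twist":0},
    {"jaw":1,"xyz":[0.05,-0.329,0],"twist":0},
    {"jaw":1,"xyz":[0.05,-0.329,0],"twist":0},
    {"jaw":1,"xyz":[0.05,-0.329,0.02],"twist":0}
  ]
}}

```text
time: 8.1
tool_pos: [0.4596, -0.2605, 0.1264]
tool_rot: [[-0.945, -0.327, 0.005], [-0.327, 0.945, -0.002], [-0.004, -0.004, -1.0]]
wrist_force: [0.7, 0.1, -1.5]
grip_width: 0.741
grasp_force: 46.1
```

Run:
```python
from h import *
to([.457,-.26,.033],19.5);s=r.observe();print(s["grip_width"],s["grasp_force"],np.round(s["joint_positions"],2))
```

```text
t 8.1 at [ 0.46  -0.261  0.126] yaw -160.9 tilt -1.0 shift [0.003 0.002 0.093] twist -0.4
0.7406119079283568 46.075987815856934 [-0.3   0.26  0.84  1.89 -0.22  1.08  2.53]
```

>>> {"name": "servo_tool", "arguments": {
  "series": [
    {"jaw":1,"xyz":[0.003,0,0],"twist":7},
    {"jaw":1,"xyz":[0.003,0,0.0],"twist":14},
    {"jaw":1,"xyz":[0.003,0,0.02],"twist":20},
    {"jaw":1,"xyz":[0.003,0,0.04],"twist":20},
    {"jaw":1,"xyz":[0.003,0,0.06],"twist":20},
    {"jaw":1,"xyz":[0.003,0,0.075],"twist":20},
    {"jaw":1,"xyz":[0.003,0,0.085],"twist":20},
    {"jaw":1,"xyz":[0.003,0,0.09],"twist":20},
    {"jaw":1,"xyz":[0.003,0,0.09],"twist":20}
  ]
}}

```text
time: 8.85
tool_pos: [0.4551, -0.258, 0.033]
tool_rot: [[-1.0, 0.012, -0.001], [0.012, 1.0, 0.0], [0.001, 0.0, -1.0]]
wrist_force: [0.8, -0.3, -1.8]
grip_width: 0.739
grasp_force: 46.1
```

>>> {"name": "servo_tool", "arguments": {
  "series": [
    {"jaw":1,"xyz":[0,0,0.002],"twist":0},
    {"jaw":1,"xyz":[0,0,0.002],"twist":0},
    {"jaw":0,"xyz":[0,0,0.002],"twist":0},
    {"jaw":0,"xyz":[0,0,0.002],"twist":0},
    {"jaw":0,"xyz":[0,0,0.002],"twist":0},
    {"jaw":0,"xyz":[0,0,0.002],"twist":0},
    {"jaw":0,"xyz":[0,0,-0.03],"twist":0},
    {"jaw":0,"xyz":[0,0,-0.065],"twist":0},
    {"jaw":0,"xyz":[0,0,-0.1],"twist":0},
    {"jaw":0,"xyz":[0.04,0,-0.12],"twist":0},
    {"jaw":0,"xyz":[0.05,0,-0.13],"twist":0},
    {"jaw":0,"xyz":[0.05,0,-0.13],"twist":0}
  ]
}}

```text
time: 9.85
tool_pos: [0.4037, -0.259, 0.1654]
tool_rot: [[-1.0, 0.015, 0.004], [0.015, 1.0, 0.002], [-0.004, 0.002, -1.0]]
wrist_force: [0.8, -1.0, -0.7]
grip_width: 0.997
grasp_force: 0.0
```

Run:
```python
from h import *
boxes(.05,.1);im,d=r.camera("side");cv2.imwrite("pics/s2.png",im[:,:,::-1])
```

```text
[ 251  139   35   54 1098] [515. 130.] [142.  61.] 20.1 z [0.066 0.072 0.077]
```

View pics/s2.png

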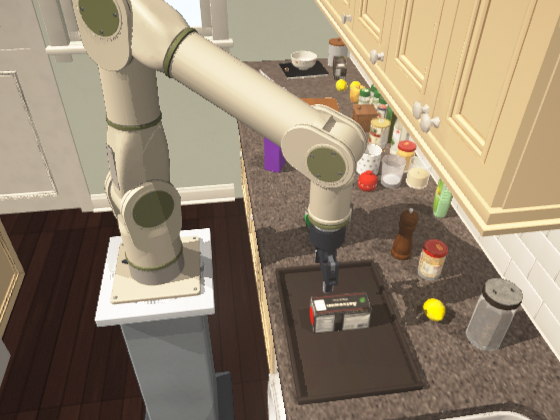

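The side view shows the red-stickered box lying flat on the tray at (340,312) and the gripper clear above it. The depth reading has the green box still lying at (0.515, 0.130).

```bash
python3 -c "
from workcell import r
print(r.finish_job())"
```

```text
the job is handed in; nothing more can be done
None
```

I tipped both boxes over and laid the red-stickered one flat on the tray, left the green one lying on the worktop, and handed the job in at about 10 s; the hand-in call gave no verdict.

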